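# Mount the finned attenuator on the test base and lock its collar

### The arm

A 6-joint arm with a two-finger parallel gripper is mounted at the origin on the work surface. World frame = base frame: x ahead of the robot, y to its left, z up, the work surface at z = 0. Lengths are in m, angles in rad, forces in N, time in s.
With the tool pointing down it reaches from about 0.375 to 0.975 m from the base axis. Payload 3.8 kg.
Tool frame: the origin (TCP) lies midway between the tips of the shut fingers; the grasp point (between the pads) lies 19 mm behind it; z points along the fingers, y is the line along which they close (so a half turn about z gives the same grasp; the last joint's range is limited). The gripper opens to 88 mm and grips with 3 to 60 N. Pads are 18 mm wide; open, the fingers measure 123 mm over their backs; the gripper's body (75 mm by 187 mm) begins 45 mm behind the grasp point.
Start: joints at [1.296, 0.264, 1.604, -0, 1.274, -0.037], TCP at [0.159, 0.656, 0.239] pointing down, gripper open.
Joint ranges: [-2.63, 2.63], [-0.94, 2.18], [0.31, 2.57], [-1.31, 4.45], [0, 2.66], [-2.55, 2.55]. Speed limits (rad/s): [2.57, 2.57, 3.14, 3.14, 3.14, 3.14].

### API

Orientations are given as a rotation vector (axis times angle).
In Python, from cell import manip, inverse_kinematics, cams, order gives the robot as it stands. Calls block until the motion is done:
- manip.move_pose(position, orientation): joint-space move of the TCP to a pose.
- manip.move_linear(position, rate=0.15, rot=None): straight line of the TCP; rot=None keeps the orientation; rate is the mean speed in m/s.
- manip.set_joints(angles): joint-space move.
- manip.set_gripper(opening, force=None): finger opening in m; force is the grip in N (None keeps the last); returns when the fingers have stopped.
- manip.dwell(seconds).
- inverse_kinematics(position, orientation): joint angles nearest the present ones, or None.
- manip.state(): the state.
- cams.capture(name): name is "scene" or "top" or "wrist"; returns a dict with "image" (480x640x3 uint8, blue, green, red), "z_map" (480x640 float32, m along the optical axis (not along the pixel's ray), 0 where there is no reading), "intrinsics" (3x3 intrinsics, pixels), "position" and "orientation" of the camera in the world; the wrist camera has in their place "T_tool_cam" (4x4, takes a point from camera to tool coordinates, whose origin is the TCP and whose axes are the flange's). Camera axes: x right, y down, z forward; pixel columns grow to the right and rows downward; lengths in m; the calibration is good to about 2 mm. The wrist camera is an equidistant fisheye: a pixel r from the principal point sees the ray r / f radians off the axis. A picture is of the moment at which its call begins: read the wrist's pose just before it.
A pose or a line that the arm cannot do raises manip.IKError and nothing moves.
- order.close_job(): hands the job in; it is judged then, once.
The state is a dict: "clock": time; "joint_pos": joint angles; "joint_velocities": joint speeds; "tau": joint torques, N m; "tool_pos": TCP position; "tcp_rot": TCP orientation; "contact_force": force on the tool from outside, world axes, zero at the start; "moment": the same for the moment, N m; "gripper_width": finger opening in m; "grasp_force": force on a finger pad.
Only numpy, scipy, OpenCV 4.12 (cv2) and the standard library are available. Lean on these libraries where they do the work, as an engineer would, in place of code of your own. Each camera call takes 0.05 s, during which the arm holds its last target. There are 200 camera calls.

### The job

Take the rectangular finned attenuator with the narrow waist out of the rack, and stand it fully down on the round test base between its two upright cheeks, without dropping it; the rack walls and the cheeks cover different sides of it, so set it down on the bench on the way to change your grip. Only when it is seated and released, turn the base's lock collar clockwise by its upright handle until the collar's pointer lies in line with the bar-shaped locked mark, and let go. Leave everything else where it stands.

Things in the scene. Friction and masses are not known exactly. Their poses are not given: they have to be found in the camera images.
- attenuator: Loose power attenuator, 0.4-0.75 kg, standing in one of the rack's bays: dark finned block 50 mm (x) by 68 mm (y) from 26 to 110 mm above the underside, round waist 40 mm across below it, foot plate 50 by 68 by 10 mm; on top a connector 10 mm high, 22 mm wide. Half a turn about z makes no difference. Origin: centre of the underside; z up.
- rack: Fixed aluminium rack, 100 mm (x) by 249 mm (y), floor 10 mm thick. Four walls, 80 mm long in x, 5 mm thick, up to 120 mm above the bench, make three bays 76 mm clear in y, open to front, back and above. The attenuator (axes parallel to the rack's) has about 4 mm between its y faces and the walls: there it can be gripped only across its x faces. Origin: centre of the underside.
- bay0 (a point): Centre of the floor of the rack's bay at its -y end, 10 mm above the bench; the middle bay is 81 mm and the third 162 mm further along the rack's +y. Axes those of the rack.
- test_base: Fixed round aluminium base, 200 mm across, 20 mm high. Two steel cheeks, inner faces at x = -29 and +29 mm, 6 mm thick, 56 mm wide in y, reach 132 mm above the bench, tops flared out to 42 mm. The attenuator goes between them from above, its x along the base's x (either way round), 4 mm play; there it can be gripped only across its y faces. Origin: centre of the underside, on the collar's axis.
- seat (a point): Centre of the seat, on top of the test base, 20 mm above the bench, axes those of the base: where the seated attenuator's origin belongs. Two ledges 6 mm high at y = -38 and +38 mm leave it 4 mm play in y.
- collar (a joint): Angle of the captive lock collar (grey ring, 104 to 140 mm in diameter, top at 45 mm), rad, growing clockwise from above; stops at -0.05 and 1.65. Starts open (0 to 0.45; below 0.7 the attenuator can go in); 1.30 is the locked mark, its two tongues then over the foot plate, in the waist. Its tongues jam on an attenuator not fully down. Friction 0.2 N m, 2 N at the handle; stays where left.
- collar_grip (a point): Middle of the collar's upright black handle, 100 mm above the bench, 99 mm from the collar's axis: a paddle 26 mm long radially, 14 mm thick tangentially, 41 to 116 mm above the bench. It turns with the collar: from the base's centre, at collar angle q (rad) it lies in the direction 3.79 - q rad, counterclockwise from the base's +x, so on the base's -x side.
- pointer (a point): Tip of the small steel pointer on the collar's rim, opposite the handle, 78 mm from the axis and 45 mm above the bench.
- locked_mark (a point): Top middle of the locked mark, a dark radial bar 22 mm long, 6 mm wide, on the base's +x side, 89 mm from the axis, 36 mm above the bench. A round stud 10 mm across, on the same side, is the open mark (collar angle 0).
- round_load: Bystander in the rack: round finned load, 66 mm diameter, 112 mm tall. Origin: centre of the underside.
- short_load: Bystander in the rack: short finned load, 60 by 66 mm foot, 80 mm tall. Origin: centre of the underside.
- coupling_box: Loose bystander: aluminium box on a brass block, 75 by 60 mm and a 14 mm stub, 62 mm tall, 0.6 kg. Origin: centre of the underside.
- cleaner_can: Loose bystander: upright can, 52 mm diameter, 130 mm tall. Origin: centre of the underside.
- wrench: Loose bystander: steel wrench 160 mm long, lying along its x. Origin: middle of the underside.
- mug: Loose bystander: white mug, 80 mm diameter and handle, 90 mm tall. Origin: centre of the underside.
- finned_pad: Loose bystander: small round attenuator 75 mm long, 36 mm tall, lying. Origin: underside.

How it is judged:
By the outcome, as a careful person would: the job done as asked, in the order asked, and still so for the second after the job is handed in, with the robot touching nothing.
It also fails if it takes over 72 s, if anything falls off the work surface, if the arm or the gripper's body presses on something with over 40 N, if the wrist force passes 120 N, or if a joint passes its speed limit or range.

## Working session

There is one attempt and no reset: what is moved stays moved. The work goes in short steps, each a Python script; the robot and the scene stay as the last script left them, time stands still between calls to the robot, and variables do not carry over. Pictures are saved under pics/ and viewed, at most 10 in all, crops included, and the job is handed in when it is done.

```bash
ls; mkdir -p pics; cat > h.py <<'E'
import numpy as np, cv2
from scipy.spatial.transform import Rotation as R
from cell import manip, inverse_kinematics, cams, order
def cap(n):
    d=cams.capture(n); np.savez('pics/'+n+'.npz',**{k:np.array(v) for k,v in d.items()}); return d
E
python3 - <<'E'
from h import *
for n in ('scene','top'):
    d=cap(n); cv2.imwrite(f'pics/{n}1.png',d['image']); print(n,d['intrinsics'],d['position'],d['orientation'])
s=manip.state(); print(s)
E
```

```text
pics
scene [[494.50018247   0.         324.27773707]
 [  0.         494.50018247 249.44466331]
 [  0.           0.           1.        ]] [1.32661216 0.24221483 0.78785296] [-1.4971676  -1.96200709  0.8834818 ]
top [[605.38996794   0.         318.1832651 ]
 [  0.         605.38996794 233.19243438]
 [  0.           0.           1.        ]] [0.26838775 0.04159067 1.44536727] [-2.16487094  2.10115263 -0.22759146]
{'clock': 0.1, 'joint_pos': array([ 1.29608330e+00,  2.64723776e-01,  1.60523648e+00, -1.81181629e-05,
        1.27370564e+00, -3.68987599e-02]), 'joint_velocities': array([-1.22171197e-05, -1.61475722e-03, -2.94661509e-03, -3.43209594e-06,
        6.91652810e-04, -1.77692426e-03]), 'tau': array([ 4.31693497e-04, -5.03616750e+01, -3.58068287e+01,  7.31671415e-02,
        2.34081777e-02, -6.87753095e-05]), 'tool_pos': array([0.15884712, 0.65537829, 0.23748205]), 'tcp_rot': array([-0.37263348, -3.11910636,  0.0032211 ]), 'contact_force': array([-0.20025114, -0.07842534, -0.00590377]), 'moment': array([0.02539483, 0.01248255, 0.0037002 ]), 'grasp_force': 0.0, 'gripper_width': 0.08807551778385893}
```

View pics/scene1.png

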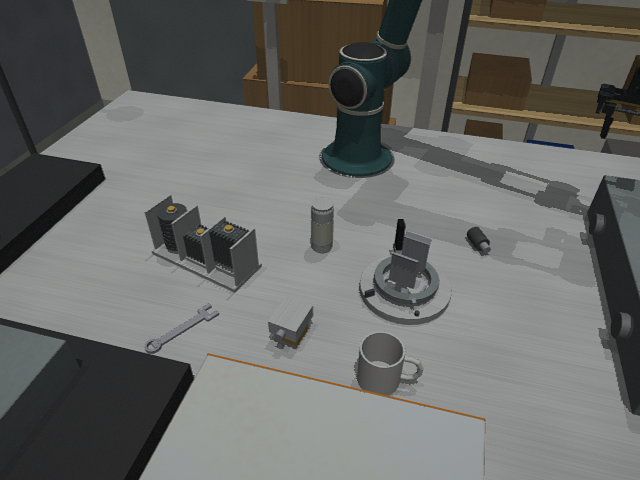

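View pics/top1.png

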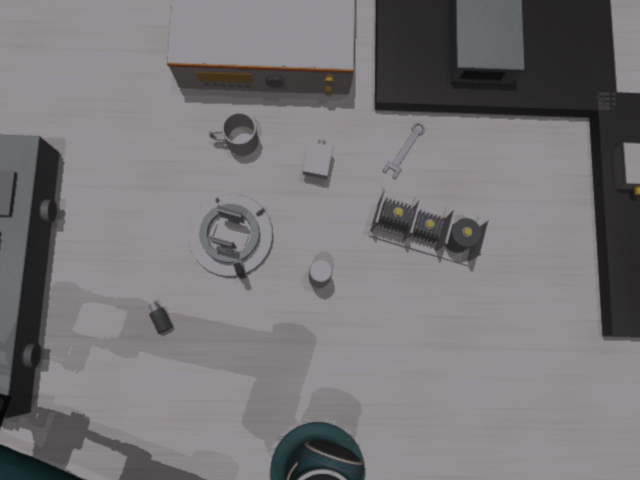

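The scene view shows the rack at (205,240), with the tall rectangular attenuator in its near-base bay at (228,240). The base is at (405,285) with its handle at (400,235), the locked bar at (368,294) and the stud at (417,313). In the top view the attenuator connector is at (398,212), the base at (231,235), the handle at (240,270), the bar at (261,211) and the stud at (218,200).

```bash
cat >> h.py <<'E'
def cloud(d):
    K=d['intrinsics'];z=d['z_map'];v,u=np.mgrid[:480,:640]
    P=np.stack([(u-K[0,2])/K[0,0]*z,(v-K[1,2])/K[1,1]*z,z],-1)
    W=P@R.from_rotvec(d['orientation']).as_matrix().T+d['position']; W[z<=0]=np.nan; return W
def ray(d,uv):
    K=d['intrinsics']; r=np.array([(uv[0]-K[0,2])/K[0,0],(uv[1]-K[1,2])/K[1,1],1])
    r=R.from_rotvec(d['orientation']).as_matrix()@r; return np.array(d['position']),r/np.linalg.norm(r)
def plane(d,uv,z):
    o,r=ray(d,uv); return o+r*(z-o[2])/r[2]
def tri(a,b):
    (o,r),(p,s)=a,b; t=np.linalg.lstsq(np.c_[r,-s],p-o,rcond=None)[0]
    x,y=o+r*t[0],p+s*t[1]; return (x+y)/2,np.linalg.norm(x-y)
def blobs(m,amin=5):
    n,l,st,c=cv2.connectedComponentsWithStats(m.astype(np.uint8)); return [(c[i],st[i,4],l==i) for i in range(1,n) if st[i,4]>=amin]
E
python3 - <<'E'
from h import *
T=dict(np.load('pics/top.npz'));S=dict(np.load('pics/scene.npz'))
Y={}
for n,d in (('top',T),('scene',S)):
    h=cv2.cvtColor(d['image'],cv2.COLOR_BGR2HSV); m=(h[...,0]>15)&(h[...,0]<35)&(h[...,1]>110)&(h[...,2]>70)
    box=(slice(190,250),slice(370,490)) if n=='top' else (slice(195,260),slice(145,262))
    k=np.zeros_like(m);k[box]=m[box]; Y[n]=sorted([(b[0],b[1]) for b in blobs(k,6)],key=lambda b:b[0][0]); print(n,[(np.round(c,1),a) for c,a in Y[n]])
for i in range(3):
    if len(Y['top'])==3==len(Y['scene']): print('yellow',tri(ray(T,Y['top'][i][0]),ray(S,Y['scene'][2-i][0])))
for n,d in (('top',T),('scene',S)):
    W=cloud(d); x,y,z=W[...,0],W[...,1],W[...,2]
    print(n,'bench z',np.nanmedian(z[300:320,350:450]) if n=='top' else np.nanmedian(z[250:330,560:590]))
    c0=plane(d,(231,235) if n=='top' else (405,285),.03)[:2]
    near=np.hypot(x-c0[0],y-c0[1])<.14
    m=near&(z>.012)&(z<.028)
    p=W[m][:,:2]; hull=cv2.convexHull(p.astype(np.float32)); print(' base',cv2.minEnclosingCircle(hull), m.sum())
    for b in blobs(near&(z>.06),8):
        q=W[b[2]]; print(' high',b[1],np.round(b[0]),q.mean(0).round(3),np.nanmax(q[:,2]).round(3),cv2.minAreaRect(q[:,:2].astype(np.float32)))
    c0=plane(d,(430,228) if n=='top' else (203,240),.06)[:2]
    near=np.hypot(x-c0[0],y-c0[1])<.17
    q=W[near&(z>.02)]; print(' rack all',cv2.minAreaRect(q[:,:2].astype(np.float32)))
    for b in blobs(near&(z>.113)&(z<.13),8):
        q=W[b[2]]; print(' wall/top',b[1],np.round(b[0]),q.mean(0).round(3),cv2.minAreaRect(q[:,:2].astype(np.float32)))
a=cv2.resize(T['image'][185:285,185:285],None,fx=4,fy=4,interpolation=2); b=cv2.resize(S['image'][210:330,350:460],(400,436),interpolation=2)[:400]
cv2.imwrite('pics/crop1.png',np.clip(np.hstack([a,b])*1.4,0,255).astype(np.uint8))
E
```

```text
top [(array([398.3, 211.4]), np.int32(29)), (array([429.7, 223.5]), np.int32(31)), (array([467.2, 231.1]), np.int32(34))]
scene [(array([170.7, 208.2]), np.int32(32)), (array([199.9, 230.7]), np.int32(30)), (array([227.9, 227.4]), np.int32(37))]
yellow (array([ 0.57572402, -0.16433552,  0.12705888]), np.float64(0.0013617513040763854))
yellow (array([ 0.55914167, -0.24373982,  0.08748988]), np.float64(0.0003260972769804432))
yellow (array([ 0.53745113, -0.32128827,  0.11912058]), np.float64(0.0010713951030622978))
top bench z 0.0003014070500413357
 base ((0.5213794708251953, 0.23489585518836975), 0.11675896495580673) 3436
 high 282 [230. 213.] [0.562 0.212 0.111] 0.137 ((0.5652292966842651, 0.21169856190681458), (0.056828416883945465, 0.014059603214263916), 76.0992202758789)
 high 182 [222. 242.] [0.497 0.227 0.114] 0.14 ((0.49775636196136475, 0.2287341207265854), (0.056815970689058304, 0.012508916668593884), 74.72965240478516)
 high 109 [239. 270.] [0.436 0.186 0.107] 0.123 ((0.43755602836608887, 0.1877649873495102), (0.026618199422955513, 0.01431993581354618), 18.800304412841797)
 r
[... 1830 characters left out ...]
345855713), (0.010019722394645214, 0.08339457958936691), 73.54082489013672)
 wall/top 272 [179. 213.] [ 0.546 -0.297  0.117] ((0.5421993136405945, -0.307778537273407), (0.06673981249332428, 0.08148694783449173), 75.43214416503906)
 wall/top 8 [162. 208.] [ 0.536 -0.345  0.114] ((0.5387479066848755, -0.3443090319633484), (0.013742813840508461, 0.006583968177437782), 29.165300369262695)
 wall/top 9 [168. 218.] [ 0.567 -0.313  0.114] ((0.5680474638938904, -0.3125886917114258), (0.012016082182526588, 0.007873605005443096), 43.71783447265625)
 wall/top 756 [228. 232.] [ 0.583 -0.161  0.12 ] ((0.5826305747032166, -0.16275060176849365), (0.08900079131126404, 0.07958090305328369), 75.01761627197266)
```

View pics/crop1.png

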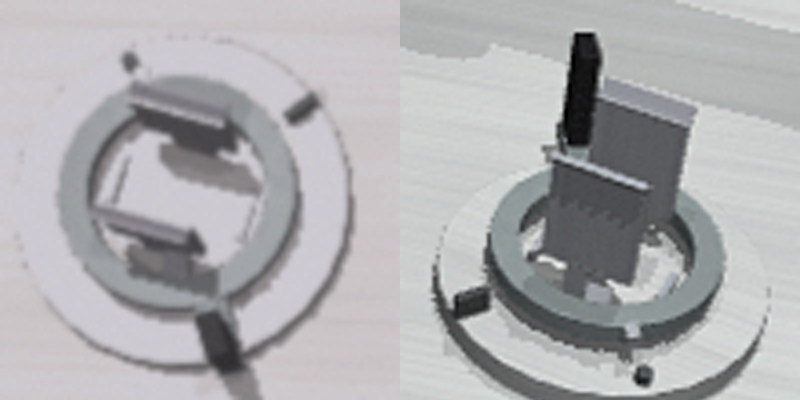

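The crop shows the pointer just past the round stud at (625,330), with the bar at (470,300). The handle is at about q 0.06. Both rack and base have yaw near -15°. Next I take close looks from the wrist over the base and the rack.

```bash
cat >> h.py <<'E'
def rot(a):
    y=np.array([np.cos(a),np.sin(a),0]);z=np.array([0,0,-1.]); return R.from_matrix(np.c_[np.cross(y,z),y,z]).as_rotvec()
def wcap(n):
    s=manip.state(); d=cap('wrist'); d['tool_pos']=s['tool_pos'];d['tcp_rot']=s['tcp_rot']
    np.savez('pics/'+n+'.npz',**{k:np.array(v) for k,v in d.items()}); cv2.imwrite('pics/'+n+'.png',d['image']); return d
def wframe(d):
    A=np.eye(4);A[:3,:3]=R.from_rotvec(d['tcp_rot']).as_matrix();A[:3,3]=d['tool_pos']; return A@d['T_tool_cam']
def wrays(d):
    K=d['intrinsics'];v,u=np.mgrid[:480,:640]; x=(u-K[0,2])/K[0,0];y=(v-K[1,2])/K[1,1]; t=np.hypot(x,y)+1e-9
    return np.stack([np.sin(t)*x/t,np.sin(t)*y/t,np.cos(t)],-1)
def wcloud(d):
    r=wrays(d);z=d['z_map'];c=np.maximum(r[...,2],.05); T=wframe(d)
    W=(r*(z/c)[...,None])@T[:3,:3].T+T[:3,3]; W[(z<=0)|(r[...,2]<.15)]=np.nan; return W
E
python3 - <<'E'
from h import *
T=dict(np.load('pics/top.npz'))
W=cloud(T);z=W[...,2]
for n,b in (('can',(slice(255,295),slice(300,340))),('box',(slice(135,185),slice(298,340)))):
    m=np.zeros((480,640),bool);m[b]=z[b]>.03; q=W[m]; print(n,q.mean(0).round(3),q.min(0).round(3),q.max(0).round(3))
d2=np.pi/180
for n,p,a in (('wbase',(.53,.22,.36),76*d2),('wrack',(.577,-.165,.36),-15.2*d2)):
    q=inverse_kinematics(p,rot(a)); print(n,q)
    manip.move_pose(p,rot(a)); manip.dwell(.3); d=wcap(n); print(manip.state()['clock'],d['intrinsics'][0],d['T_tool_cam'].round(3).tolist())
a=[cv2.resize(cv2.imread(f'pics/{n}.png'),(400,300)) for n in('wbase','wrack')]
cv2.imwrite('pics/w1.png',np.clip(np.hstack(a)*1.3,0,255).astype(np.uint8))
E
```

```text
can [0.432 0.006 0.119] [ 0.411 -0.02   0.03 ] [0.461 0.031 0.139]
box [0.712 0.018 0.06 ] [ 0.672 -0.018  0.03 ] [0.766 0.052 0.071]
wbase [ 3.50045628e-01  2.08353296e-02  1.65972436e+00 -4.44089210e-16
  1.46103297e+00 -9.76404603e-01]
2.55 [371.64829954   0.         322.92569593] [[0.0, -0.963, -0.271, 0.071], [1.0, -0.0, 0.001, 0.001], [-0.001, -0.271, 0.963, -0.146], [0.0, 0.0, 0.0, 1.0]]
wrack [-3.20031585e-01  7.20086278e-02  1.60639058e+00 -4.44089210e-16
  1.46319345e+00 -5.47415383e-02]
4.3417 [371.64829954   0.         322.92569593] [[0.0, -0.963, -0.269, 0.07], [1.0, -0.0, 0.001, -0.002], [-0.001, -0.269, 0.963, -0.146], [0.0, 0.0, 0.0, 1.0]]
```

View pics/w1.png

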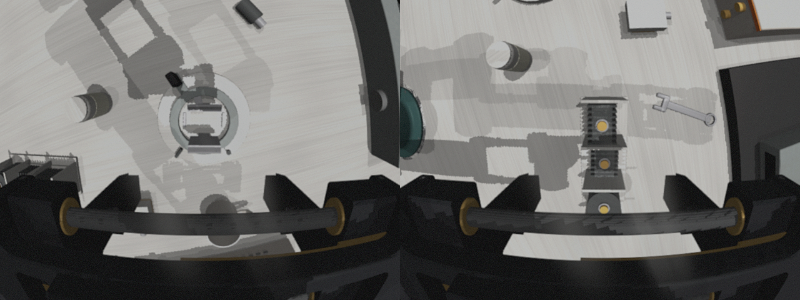

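The left half (base) has the cheeks at (203,105) and (203,142), the handle at (173,78), and the bar and stud at (178,153) and (228,152). The right half (rack) has the attenuator connector at (602,125). Now I compute positions from these views.

```bash
python3 - <<'E'
from h import *
L=lambda n:dict(np.load('pics/'+n+'.npz'))
d=L('wbase');W=wcloud(d);x,y,z=np.moveaxis(W,-1,0)
c=np.array([.5315,.2202]);near=np.hypot(x-c[0],y-c[1])<.14
print('bench',np.nanmedian(z[near&(z<.01)]))
q=W[near&(z>.014)&(z<.03)]; print('base z',np.median(q[:,2]),cv2.minEnclosingCircle(cv2.convexHull(q[:,:2].astype(np.float32))))
q=W[near&(z>.04)&(z<.05)]; A=np.c_[2*q[:,:2],np.ones(len(q))]; print('collar mean',q.mean(0))
for b in blobs(near&(z>.06),20):
    q=W[b[2]];t=q[q[:,2]>q[:,2].max()-.015]; print('high',b[1],b[0].round(),q[:,2].max(),cv2.minAreaRect(q[:,:2].astype(np.float32)),'top',cv2.minAreaRect(t[:,:2].astype(np.float32)))
# dark marks on rim by radius
g=d['image'].max(-1); r=np.hypot(x-c[0],y-c[1]); a=np.degrees(np.arctan2(y-c[1],x-c[0]))
for b in blobs((r>.076)&(r<.103)&(z>.012)&(z<.045)&(g<75),6):
    q=W[b[2]].mean(0); print('mark',b[1],b[0].round(),q.round(4),np.hypot(*(q[:2]-c)),np.degrees(np.arctan2(*(q[:2]-c)[::-1])))
for dn,da in (('wrack',None),):
    d=L(dn);W=wcloud(d);x,y,z=np.moveaxis(W,-1,0)
    near=(np.hypot(x-.577,y+.165)<.09)
    print('bench',np.nanmedian(z[near&(z<.005)]))
    h=cv2.cvtColor(d['image'],cv2.COLOR_BGR2HSV); m=near&(h[...,0]>15)&(h[...,0]<35)&(h[...,1]>110)&(h[...,2]>70)
    for b in blobs(m,20): print('yellow',b[1],b[0],np.nanmedian(W[b[2]],0))
    yw=b[0]; T=wframe(d); K=d['intrinsics']; rr=wrays(d)[int(round(b[0][1])),int(round(b[0][0]))]; rw=T[:3,:3]@rr
    top=L('top'); print('tri connector',tri((T[:3,3],rw),ray(top,(398.3,211.4))), tri((T[:3,3],rw),ray(L('scene'),(227.9,227.4))))
    for b in blobs(near&(z>.100)&(z<.124),20):
        q=W[b[2]]; print(b[1],b[0].round(),q.mean(0).round(4),cv2.minAreaRect(q[:,:2].astype(np.float32)))
    for b in blobs(near&(z>.116)&(z<.124),20):
        q=W[b[2]]; print('wall',b[1],b[0].round(),q.mean(0).round(4),cv2.minAreaRect(q[:,:2].astype(np.float32)))
    fx=np.radians(-15.3); u=np.array([np.cos(fx),np.sin(fx)]);v=np.array([-u[1],u[0]])
    q=W[near&(z>.1)&(z<.135)][:,:2]-[.577,-.165]; s=q@v; m=abs(s)<.03
    print('block x extent in rack frame', np.percentile((q@u)[m],[1,50,99]),'wall y', np.percentile(s,[1,99]))
E
```

```text
bench -0.0002879746346337031
base z 0.019722693329598612 ((0.5329378247261047, 0.22466029226779938), 0.10054509341716766)
collar mean [0.51557672 0.22608276 0.04443789]
high 425 [277. 127.] 0.11759778516877017 ((0.43967756628990173, 0.1923966109752655), (0.02688744105398655, 0.014297892339527607), 18.777551651000977) top ((0.4395644962787628, 0.19233392179012299), (0.02660815604031086, 0.014304201118648052), 18.559846878051758)
high 584 [326. 172.] 0.13417784934778187 ((0.499103307723999, 0.2327374517917633), (0.056022584438323975, 0.012219131924211979), 75.38738250732422) top ((0.499103307723999, 0.2327374517917633), (0.056022584438323975, 0.012219131924211979), 75.38738250732422)
high 1358 [326. 232.] 0.13393403888229288 ((0.5665750503540039, 0.2158096581697464), (0.05614643916487694, 0.013524198904633522), 75.8822021484375) top ((0.5665469765663147, 0.21556764841079712), (0.05539852753281593, 0.013514849357306957), 75.8007583618164)
high 89572 [328. 384.] 0.4679600207284689 ((0.5185457468032837, 0.22223979234695435), (0.1774173378944397, 0.06439357250928879), 71.14447784423828) to
[... 1084 characters left out ...]
] [ 0.5758 -0.1683  0.1176] ((0.5792213678359985, -0.16665592789649963), (0.07710990309715271, 0.07984143495559692), 74.94624328613281)
wall 404 [329. 162.] [ 0.5931 -0.1242  0.1196] ((0.5908566117286682, -0.12390925735235214), (0.005568781867623329, 0.08003917336463928), 74.9229736328125)
wall 2329 [323. 198.] [ 0.5772 -0.1597  0.1197] ((0.5769590735435486, -0.16083812713623047), (0.06704870611429214, 0.05073144659399986), 74.94624328613281)
wall 357 [326. 237.] [ 0.5692 -0.2013  0.1192] ((0.5700759291648865, -0.20166300237178802), (0.0047787632793188095, 0.07931492477655411), 74.7679443359375)
block x extent in rack frame [-0.02575443 -0.00105706  0.02359745] wall y [-0.039152   0.0463404]
```

The wrist view puts the base centre at (0.533,0.2245), confirmed by both its cheeks and its rim, with seat z at 0.020. The attenuator is at (0.577,-0.161), connector top 0.130 (0.127 by triangulating the other two cameras), yaw -15.1°. The fixed top camera is about 4 mm off from these. Now the grasp.

```bash
cat >> h.py <<'E'
D=np.pi/180
def st(t=''):
    s=manip.state(); print(t,'t%.2f'%s['clock'],s['tool_pos'].round(4),'F',s['contact_force'].round(1),'w%.4f'%s['gripper_width'],'g%.1f'%s['grasp_force'])
E
python3 - <<'E'
from h import *
a=-15.1*D
manip.move_pose((.577,-.161,.17),rot(a))
manip.move_linear((.577,-.161,.078),rate=.08); st('down')
manip.set_gripper(.03,45); st('grip')
manip.move_linear((.577,-.161,.083),rate=.05); st('lift5')
s=manip.state()
assert .046<s['gripper_width']<.054 and s['grasp_force']>20
manip.move_linear((.577,-.161,.215),rate=.15); st('up')
manip.move_linear((.575,.03,.19),rate=.2); st('over')
manip.dwell(.2); d=wcap('whold')
manip.move_linear((.575,.03,.078),rate=.15); manip.move_linear((.575,.03,.070),rate=.03); st('low')
E
```

```text
down t6.42 [ 0.5776 -0.1612  0.0787] F [ 0.1 -1.1 -0.5] w0.0884 g0.0
grip t7.08 [ 0.5773 -0.1611  0.0781] F [ 1.5 -0.5 -0.6] w0.0496 g45.0
lift5 t7.33 [ 0.5764 -0.1608  0.0825] F [ 0.3  0.9 -4. ] w0.0496 g45.0
up t8.37 [ 0.5761 -0.1607  0.2136] F [ 0.  -0.2 -4.9] w0.0498 g45.0
over t9.48 [0.5751 0.0293 0.19  ] F [ 0.6  0.4 -4.2] w0.0495 g45.0
low t11.05 [0.5748 0.03   0.0699] F [ 0.7 -0.1 -4.4] w0.0498 g45.0
```

```bash
python3 - <<'E'
from h import *
z=.070
while z>.062:
    z-=.001; manip.move_linear((.575,.03,z),rate=.03); manip.dwell(.05)
    if manip.state()['contact_force'][2]>1: break
st('touch z%.3f'%z)
manip.set_gripper(.088); st('open')
manip.move_linear((.575,.03,.19),rate=.2)
manip.move_pose((.575,.03,.19),rot(74.9*D)); manip.dwell(.2); d=wcap('wbench')
W=wcloud(d);zz=W[...,2]; near=np.hypot(W[...,0]-.575,W[...,1]-.03)<.07
h=cv2.cvtColor(d['image'],cv2.COLOR_BGR2HSV); m=near&(h[...,0]>15)&(h[...,0]<35)&(h[...,1]>110)&(h[...,2]>60)&(zz<.16)
for b in blobs(m,15): print('yellow',b[1],b[0].round(),np.nanmedian(W[b[2]],0).round(4))
q=W[near&(zz>.1)&(zz<.113)]; print(len(q),cv2.minAreaRect(q[:,:2].astype(np.float32)),np.median(q[:,2])); st()
E
```

```text
touch z0.067 t11.95 [0.5753 0.03   0.0681] F [-3.9 -0.8  5.7] w0.0495 g44.9
open t12.66 [0.575  0.03   0.0669] F [0.1 0.1 0.5] w0.0881 g0.0
yellow 492 [321. 251.] [0.5736 0.0301 0.1196]
6156 ((0.5740804076194763, 0.029769279062747955), (0.0684681385755539, 0.05076274275779724), 74.87652587890625) 0.10964523264458799
 t15.07 [0.575 0.03  0.19 ] F [ 0.5 -0.1 -0. ] w0.0880 g0.0
```

View pics/wbench.png

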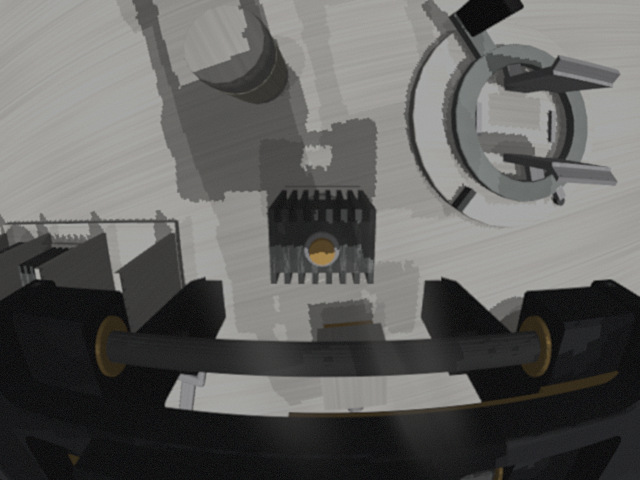

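The attenuator stands upright at (322,240), centred under the tool within 1 mm. The base, at (520,120), is visible too, so I use this view for the second base fix, then regrip.

```bash
python3 - <<'E'
from h import *
p=np.array([.575,.03])
manip.move_linear((*p,.080),rate=.15); manip.move_linear((*p,.067),rate=.05); st('down')
manip.set_gripper(.05,50); st('grip')
manip.move_linear((*p,.075),rate=.05); st('lift'); s=manip.state()
assert .064<s['gripper_width']<.072 and s['grasp_force']>20
manip.move_linear((*p,.24),rate=.2)
# view the base with the part held, tool short of it on the rack side
manip.move_linear((.60,.225,.24),rate=.2); manip.dwell(.25); d=wcap('wbase2'); st('view')
for n in ('wbench','wbase2'):
    d=dict(np.load(f'pics/{n}.npz'));W=wcloud(d);x,y,z=np.moveaxis(W,-1,0); T=wframe(d); r=np.hypot(x-.533,y-.2245)
    print(n,'bench',np.nanmedian(z[(r>.105)&(r<.16)&(z<.01)]))
    for lo,hi,R0 in ((.013,.03,.104),(.06,.145,.12)):
      for b in blobs((r<R0)&(z>lo)&(z<hi),150):
        q=W[b[2]]; print(n,b[1],b[0].round(),q[:,2].max().round(3),cv2.minAreaRect(q[:,:2].astype(np.float32)), cv2.minEnclosingCircle(cv2.convexHull(q[:,:2].astype(np.float32))) if lo<.02 else '', 'tops',cv2.minAreaRect(q[q[:,2]>.122][:,:2].astype(np.float32)) if (q[:,2]>.122).sum()>5 else '')
E
```

```text
down t16.37 [0.5747 0.03   0.0667] F [0.  0.2 0. ] w0.0880 g0.0
grip t16.80 [0.5751 0.0298 0.0673] F [-0.  -0.9  0.7] w0.0677 g50.0
lift t17.11 [0.5749 0.0301 0.0749] F [-0.5  0.6 -5. ] w0.0674 g50.0
view t19.52 [0.6001 0.2242 0.2402] F [ 0.1 -0.5 -3.8] w0.0677 g50.0
wbench bench -0.00031505419403227153
wbench 1428 [523.  37.] 0.022 ((0.45506206154823303, 0.26301082968711853), (0.09368341416120529, 0.029805675148963928), 75.27599334716797) ((0.4605492949485779, 0.2615688145160675), 0.04718128219246864) tops 
wbench 9094 [461. 143.] 0.03 ((0.5540438890457153, 0.18997526168823242), (0.19926364719867706, 0.1182129755616188), 31.885040283203125) ((0.5333780646324158, 0.2231782078742981), 0.09996743500232697) tops 
wbench 6383 [518. 124.] 0.03 ((0.5396159291267395, 0.22995983064174652), (0.1059947982430458, 0.09570872783660889), 62.166160583496094) ((0.5341858863830566, 0.23240438103675842), 0.05393484607338905) tops 
wbench 473 [588. 127.] 0.022 ((0.5496282577514648, 0.31366392970085144), (0.018458468839526176, 0.07431285828351974), 77.96356964111328) ((0.5489479899406433, 0.310473620891
[... 1282 characters left out ...]
835144, 0.2239239513874054), 0.0541602298617363) tops 
wbase2 957 [230.  45.] 0.118 ((0.4396926760673523, 0.19202455878257751), (0.0266957376152277, 0.014800649136304855), 19.164791107177734)  tops 
wbase2 1954 [297.  96.] 0.134 ((0.49863454699516296, 0.23291000723838806), (0.05621834099292755, 0.012981772422790527), 76.11607360839844)  tops ((0.4985164403915405, 0.2329391986131668), (0.05621834099292755, 0.01273837685585022), 76.11607360839844)
wbase2 2125 [299. 189.] 0.134 ((0.5666623711585999, 0.21606047451496124), (0.05637114867568016, 0.013232158496975899), 75.92803192138672)  tops ((0.5667908191680908, 0.2159380465745926), (0.05600094050168991, 0.012856611050665379), 75.50337982177734)
```

View pics/wbase2.png

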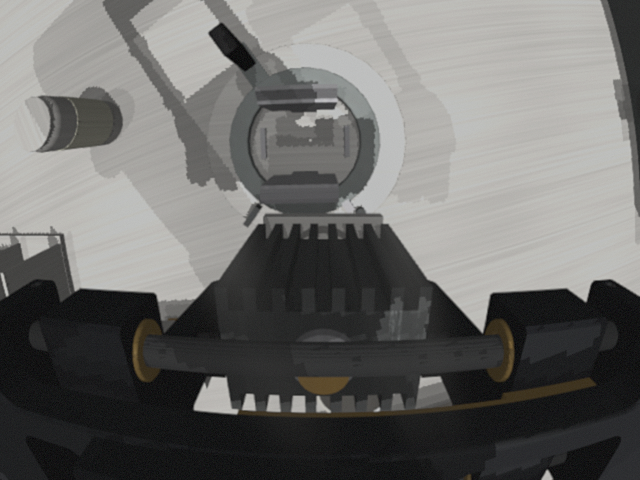

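The part is held straight at (322,330), and the empty seat is between the cheeks at (305,140). All three wrist views agree on the base centre, (0.533,0.224), and on yaw -14.1°. Inserting.

```bash
python3 - <<'E'
from h import *
c=(.5332,.2244); a=75.9*D
manip.move_linear((*c,.24),rate=.15,rot=rot(a)); st('over')
manip.move_linear((*c,.170),rate=.1); st()
z=.170
while z>.0851:
    z-=.005 if z>.0951 else .001; manip.move_linear((*c,z),rate=.05); s=manip.state(); f=s['contact_force']
    if abs(f[:2]).max()>8 or f[2]>3: st('contact z%.3f'%z); 
    if f[2]>6 or abs(f[:2]).max()>20: break
manip.dwell(.1); st('end z%.3f'%z); print(manip.state()['moment'].round(2))
E
```

```text
over t20.11 [0.5339 0.2245 0.2406] F [-0.3 -0.5 -4.8] w0.0679 g50.0
 t20.96 [0.5338 0.2246 0.1706] F [-0.5 -0.1 -4.3] w0.0677 g50.0
contact z0.086 t26.96 [0.5336 0.2244 0.0872] F [-3.3 -1.5  5.8] w0.0676 g50.0
contact z0.085 t27.21 [0.5336 0.2244 0.0872] F [-5.6 -2.5 11.7] w0.0679 g50.0
end z0.085 t27.31 [0.5336 0.2244 0.0872] F [-4.8 -3.1 11.2] w0.0679 g50.0
[-0.38  0.96  0.05]
```

```bash
python3 - <<'E'
from h import *
c=np.array([.5332,.2244])
manip.set_gripper(.088); st('open')
manip.move_linear((*c,.20),rate=.12)
g=np.array([.4400,.1922]); a=109*D
print(inverse_kinematics((*g,.2),rot(a)))
manip.move_pose((*g,.20),rot(a)); manip.set_gripper(.05); manip.dwell(.2); d=wcap('wh'); st('above handle')
W=wcloud(d);x,y,z=np.moveaxis(W,-1,0)
b=max(blobs((np.hypot(x-g[0],y-g[1])<.03)&(z>.09)&(z<.125),20),key=lambda b:b[1]); q=W[b[2]]; print('handle',b[1],q[:,2].max(),cv2.minAreaRect(q[:,:2].astype(np.float32)))
h=cv2.cvtColor(d['image'],cv2.COLOR_BGR2HSV)
m=(np.hypot(x-c[0],y-c[1])<.04)&(h[...,0]>15)&(h[...,0]<35)&(h[...,1]>100)&(z<.17)
for b in blobs(m,10): print('yellow',b[1],b[0].round(),np.nanmedian(W[b[2]],0).round(4))
q=W[(np.hypot(x-c[0],y-c[1])<.032)&(z>.12)&(z<.134)]; print('block top z',np.percentile(q[:,2],[10,50,90]).round(4),'bench',np.nanmedian(z[(z<.01)]))
E
```

```text
open t27.79 [0.5331 0.2244 0.0847] F [0.1 0.5 0.1] w0.0878 g0.0
[ 0.35995559 -0.08100575  2.05193437  0.          1.17066404 -1.54245329]
above handle t30.47 [0.44   0.1922 0.2   ] F [0.3 0.  0.4] w0.0500 g0.0
handle 952 0.11762799004983812 ((0.4383579194545746, 0.19133500754833221), (0.025409547612071037, 0.013819211162626743), 18.80058479309082)
yellow 389 [322. 389.] [0.5312 0.2244 0.1397]
block top z [0.1261 0.1298 0.1307] bench -0.00039810110651838926
```

View pics/wh.png

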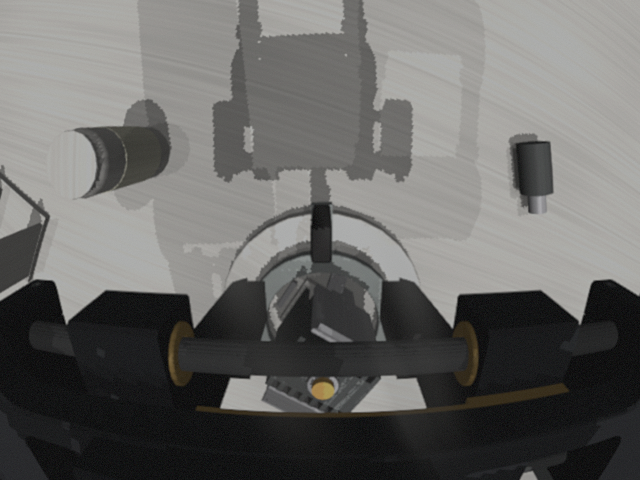

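The attenuator is seated, block top 0.130 and connector 0.140 as they should be. The handle at (320,232) lies centred between the fingers. Now I turn the collar.

```bash
python3 - <<'E'
from h import *
c=np.array([.5332,.2244]); r=.098
P=lambda f,z=.082:(c[0]+r*np.cos(f),c[1]+r*np.sin(f),z)
f0=199*D; f1=128.6*D
manip.move_linear(P(f0,.12),rate=.15); manip.move_linear(P(f0),rate=.08); st('down')
manip.set_gripper(.008,20); st('grip'); assert .011<manip.state()['gripper_width']<.018
for f in np.linspace(f0,f1,12)[1:]:
    manip.move_linear(P(f),rate=.06,rot=rot(f-np.pi/2)); s=manip.state()
    F=s['contact_force']; print(round(f/D,1),F.round(1),s['moment'].round(2))
    if np.linalg.norm(F)>25: break
manip.dwell(.2); st('turned')
E
```

```text
down t31.77 [0.4405 0.1925 0.0819] F [ 0.1 -0.3  0.1] w0.0499 g0.0
grip t32.41 [0.4407 0.1924 0.0823] F [-0.3 -0.9  1.8] w0.0139 g20.0
192.6 [ 0.3 -0.   2.2] [-0.09  0.06 -0.23]
186.2 [-0.2 -0.1  2.4] [-0.08 -0.02 -0.25]
179.8 [0.4 0.2 2.7] [-0.05 -0.16 -0.2 ]
173.4 [1.6 0.7 2.8] [-0.08 -0.24 -0.16]
167.0 [ 2.4 -1.3  3. ] [-0.09 -0.4  -0.17]
160.6 [ 4.4 -1.5  3.1] [-0.22 -0.55 -0.15]
154.2 [ 5.3 -2.1  2.6] [-0.39 -0.78 -0.18]
147.8 [ 5.  -2.5  2.3] [-0.43 -0.71 -0.1 ]
141.4 [ 3.8 -2.   3.1] [-0.45 -0.68 -0.11]
135.0 [ 3.7 -3.3  3.1] [-0.48 -0.63 -0.04]
128.6 [ 4.4 -3.4  4.1] [-0.46 -0.65 -0.06]
turned t36.27 [0.4724 0.3002 0.0822] F [ 4.4 -2.9  3.4] w0.0137 g20.0
```

```bash
python3 - <<'E'
from h import *
manip.set_gripper(.05); st('open'); p=manip.state()['tool_pos']
manip.move_linear((p[0],p[1],.22),rate=.15)
manip.move_pose((.68,.19,.30),rot(75.9*D)); manip.dwell(.3); d=wcap('wlock'); st()
c=np.array([.5332,.2244])
W=wcloud(d);x,y,z=np.moveaxis(W,-1,0); r=np.hypot(x-c[0],y-c[1]); g=d['image'].max(-1); th=np.degrees(np.arctan2(y-c[1],x-c[0]))
for b in blobs((r>.076)&(r<.103)&(z>.024)&(z<.045)&(g<75),10): q=W[b[2]].mean(0); print('mark',b[1],b[0].round(),q.round(4),np.hypot(*(q[:2]-c)).round(4),np.degrees(np.arctan2(*(q[:2]-c)[::-1])))
for b in blobs((r>.0715)&(r<.082)&(z>.039)&(z<.05)&(th<0)&(th>-100),5): q=W[b[2]].mean(0); print('pointer',b[1],b[0].round(),q.round(4),np.hypot(*(q[:2]-c)).round(4),np.degrees(np.arctan2(*(q[:2]-c)[::-1])))
b=max(blobs((r>.08)&(r<.12)&(z>.09)&(z<.125),10),key=lambda b:b[1]); q=W[b[2]]; print('handle',b[1],cv2.minAreaRect(q[:,:2].astype(np.float32)))
u=np.array([int(v) for v in np.argwhere((r<.1)&(z<.06)).mean(0)]); print(u)
i=d['image'][:300,170:470]; cv2.imwrite('pics/lockc.png',np.clip(cv2.resize(i,(600,600),interpolation=2)*1.4,0,255).astype(np.uint8))
E
```

```text
open t36.96 [0.472 0.301 0.082] F [-0.5  0.2  0.2] w0.0502 g0.0
 t39.36 [0.6794 0.1908 0.3001] F [ 0.9 -0.1  0.1] w0.0498 g0.0
mark 122 [271. 129.] [0.5894 0.1551 0.0346] 0.0893 -50.96986151272034
mark 33 [367. 128.] [0.6143 0.2584 0.0274] 0.0879 22.72920917731581
pointer 49 [277. 118.] [0.58   0.166  0.0442] 0.0749 -51.27188405376616Traceback (most recent call last):
  File "<stdin>", line 9, in <module>
ValueError: max() iterable argument is empty
```

```bash
python3 - <<'E'
import cv2,numpy as np
i=cv2.imread('pics/wlock.png')[:220,200:440]; cv2.imwrite('pics/lockc.png',np.clip(cv2.resize(i,None,fx=2.7,fy=2.7,interpolation=2)*1.4,0,255).astype(np.uint8))
E
```

```text
(no output)
```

View pics/lockc.png

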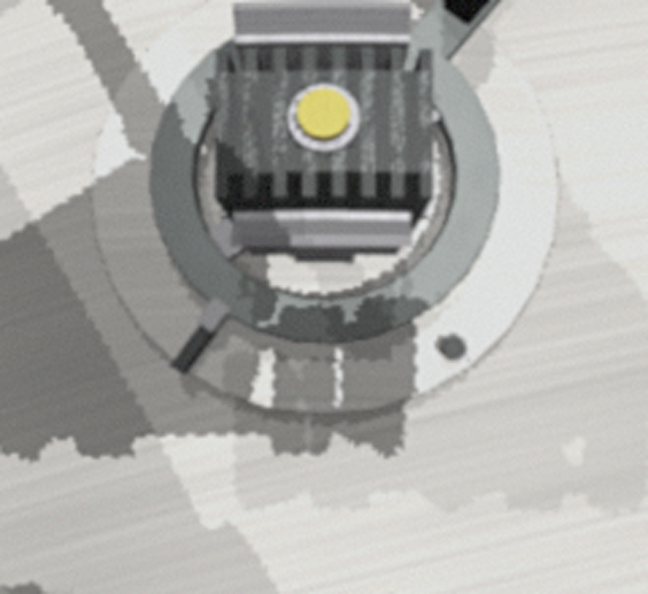

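The pointer at (215,315) lies in line with the bar at (195,345), and the attenuator sits between the cheeks at (323,120). Handing in.

```bash
python3 -c "
from h import *
print(order.close_job()); st()"
```

```text
the job is handed in; nothing more can be done
None
the job is handed in; nothing more can be done
```

The attenuator is seated on the test base and released, the collar is turned to within about 0.3° of the locked mark and let go, and the job was handed in after about 39 s of robot time.

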